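Touch off a dry block with the teaching pin and seat the pin in its reference bore

ROBOT

A 6-joint arm with a two-finger parallel gripper is mounted at the origin on the work surface. World frame = base frame: x ahead of the robot, y to its left, z up, the work surface at z = 0. Lengths are in mm, angles in rad, forces in N, time in s.
With the tool pointing down it reaches from about 350 to 975 mm from the base axis. Payload 7.1 kg.
Tool frame: the origin (TCP) lies midway between the tips of the shut fingers; the grasp point (between the pads) lies 19 mm behind it; z points along the fingers, y is the line along which they close (so a half turn about z gives the same grasp; the last joint's range is limited). The gripper opens to 88 mm and grips with 3 to 60 N. Pads are 20 mm wide; open, the fingers measure 115 mm over their backs; the gripper's body (75 mm by 178 mm) begins 61 mm behind the grasp point.
Start: joints at [-1.294, 0.423, 1.63, -0, 1.089, -0.019], TCP at [182.209, -597.833, 222.675] pointing down, gripper open.
Joint ranges: [-3, 3], [-0.9, 2.11], [0.09, 2.58], [-1.31, 4.45], [0.11, 2.69], [-2.54, 2.54]. Speed limits (rad/s): [2.39, 2.39, 3.01, 3.14, 3.14, 3.14].

INTERFACE

Orientations are given as a rotation vector (axis times angle).
In Python, from workcell import ctrl gives the robot as it stands.
- The arm moves only by the shell command python3 -m inch 'ROWS' [OPENING]. ROWS is JSON, a list of rows, each an object with "xyz": the shift along the tool's x, y, z in mm, a list of three; "rot": the turn, a rotation vector about the tool's x, y, z in rad, a list of three. In form: [{"xyz": [dx, dy, dz], "rot": [ax, ay, az]}, ...]. A call has 1 to 12 rows; each row is the pose to reach, as a shift and turn from the pose commanded when the call began, along the tool's axes at that moment; what a row does not reach only later rows make up. A row lasts 1/12 s, in which the tool goes at most 41.7 mm and 7.16 degrees, less where a joint would pass 70% of its speed; a pose out of reach is approached as far as the arm can. A call with a gripper value outside its range is refused whole. OPENING is the closure in counts, from 0 (fully open) to 255 (shut), set as the call begins (- or left out, the last holds). The fingers move at their own pace and stop on an object; the grip force is fixed at half the most. Time passes only in rows, so rows that repeat a pose let the fingers close. It gives the time, the measured TCP pose, the force, the opening and the grip force at its end, in the units of the state.
- ctrl.get_obs(): the state, without advancing time (a new reading comes with each control period).
- ctrl.get_image(name): name is "scene" or "top" or "wrist"; returns the picture (420x560x3 uint8, red, green, blue); there is no depth.
- ctrl.camera_model(name): a dict with "fx", "fy", "cx", "cy" (pixels), "k1" (the pictures are not rectified: a ray, as slopes to the right and down, at radius r is drawn at 1 + k1 r^2 times it, then the intrinsics apply), "position" and "attitude" of the camera in the world. Camera axes: x right, y up, looking along -z (the intrinsics and any distortion apply to the point x, -y, -z); pixel columns grow to the right and rows downward; lengths in mm; the calibration is good to about 2 mm. A picture is of the moment at which its call begins: read the wrist's pose just before it. camera_model takes no time and is no camera call; for the wrist camera it gives the pose at the moment of the call.
- ctrl.close_job(): hands the job in; it is judged then, once.
The state is a dict: "t": time; "qpos": joint angles; "qvel": joint speeds; "joint_torque": joint torques, N m; "ee_pos": TCP position; "orientation": TCP orientation; "ft_force": force on the tool from outside, world axes, zero at the start; "moment": the same for the moment, N m; "width": finger opening in mm; "grasp_force": force on a finger pad.
Only numpy, scipy, OpenCV 4.12 (cv2) and the standard library are available. Lean on these libraries where they do the work, as an engineer would, in place of code of your own. Each camera call takes 0.05 s, during which the arm holds its last target. There are 200 camera calls.

TASK

Teach where the aluminium tube block lies in the dry-block heater: take the blue-gripped teaching pin out of its stand and touch its steel stylus off sideways on the block, gently, pressing with just a few newtons and holding each touch for a moment, first on the long front face near its left end, then on the same face near its right end, then on the left end face. From these three touches find the yellow-ringed reference bore, lower the pin into it until its brass collar rests flush on the block, and leave it standing there upright. The block only lies loose in its tray, so never push or press it hard, and leave the other things on the bench where they are.

Things in the scene. Friction and masses are not known exactly. Their poses are not given: they have to be found in the camera images.
- heater: Dry-block heater, white housing 196 x 176 x 62 mm high, fixed. Origin on the bench under the tray's middle; z up; x away from its control strip (display and keys, robot's side), y to its left seen from there. Spans x -120 to +76, y -88 to +88. Its tray, 94 x 126 mm inside, at z 62, has a lip 8 mm high (top at z 70): touch the block's faces above the lip.
- block_nominal (a point): Tray's middle at block-top height (heater x 0, y 0, z 112), NOT the block itself: the aluminium block, 76 (x) x 110 (y) x 50 mm, is not tracked. Its centre lies up to 5 mm off here in x and in y and it is turned up to 0.06 rad either way, newly each time. Front face: long, to -x; left end: to +y. It rests by friction and slides above about 18 N: keep sideways touches under 15 N, any press under 25 N.
- bore_nominal (a point): Where the reference bore's mouth would be with the block in mid-tray (heater x -24, y +39, z 112). The real bore, yellow-ringed, is 11 mm wide, 45 mm deep, mouth chamfered 1 mm; its axis is 14 mm in from the block's front face, 16 mm in from its left end face. The block's eleven other holes are 13.5 mm tube wells, the nearest 24 and 26 mm from it.
- pin_grip (a point): Middle of the teaching pin's blue hexagonal grip (20 mm across flats, 55 mm long), 72.5 mm above the stylus end, 32.5 mm above the collar's underside. z up along the pin; x square to one pair of flats (others every 60 degrees). Pin: 100 mm long, about 90 g; steel stylus 10 mm wide, 40 mm long below a brass collar 26 mm wide, 5 mm thick. Starts upright in its stand.
- pin_tip (a point): Middle of the stylus end of the same pin, its lowest point (end chamfered 1.5 mm). With the collar resting on the block it is 40 mm below the block's top.
- pin_stand: Loose dark steel block 50 x 50 x 50 mm, 0.9 kg, with an 11 mm hole 45 mm deep in the middle of its top, in which the pin stands with its collar on the top. Origin in the middle of its underside. It may stand left or right of the heater. Bystander once the pin is out.
- rack_mid (a point): Bystander: white rack of capped sample tubes, 110 x 50 x 89 mm high, on the other side of the heater; point at its middle, 45 mm up.
- scanner_mid (a point): Bystander: black hand scanner lying behind the heater, 135 x 66 x 40 mm; point near its middle, 18 mm up.
- bin_mid (a point): Bystander: red open bin 150 x 110 x 75 mm; point at its middle, 37 mm up.
- reagent_mid (a point): Bystander: amber reagent bottle 52 mm in diameter, 120 mm high; point at its middle, 60 mm up.
There are look-alikes about, which are no part of the job. Of the things that look like the part that bears pin_grip, the smallest one is meant.

How it is judged:
By the outcome, as a careful person would: the job done as asked, in the order asked, and still so for the second after the job is handed in, with the robot touching nothing.
It also fails if it takes over 72 s, if anything falls off the work surface, if the arm or the gripper's body presses on something with over 40 N, if the wrist force passes 120 N, or if a joint passes its speed limit or range.

## Working session

There is one attempt and no reset: what is moved stays moved. The work goes in short steps, Python scripts to look and compute and a shell command to move; the robot and the scene stay as the last step left them, time stands still between calls to the robot, and variables do not carry over. Pictures are saved under pics/ and viewed, at most 10 in all, crops included, and the job is handed in when it is done.

```bash
mkdir -p pics; ls; python3 - <<'E'
from workcell import ctrl
import cv2,numpy as np
o=ctrl.get_obs();print({k:np.round(v,3).tolist() for k,v in o.items()})
for n in("scene","top"):
    m=ctrl.camera_model(n);print(n,m)
    cv2.imwrite(f"pics/{n}0.png",ctrl.get_image(n)[:,:,::-1])
a=cv2.imread("pics/scene0.png");b=cv2.imread("pics/top0.png")
E
```

```text
pics
{'t': 0.0, 'qpos': [-1.294, 0.424, 1.631, 0.0, 1.089, -0.019], 'qvel': [-0.001, 0.001, 0.001, 0.001, 0.001, -0.001], 'joint_torque': [-0.002, -54.464, -27.366, 0.064, 0.023, -0.0], 'ee_pos': [182.064, -597.299, 221.912], 'orientation': [-3.106, -0.463, 0.0], 'ft_force': [0.666, -0.722, -0.627], 'moment': [-0.004, 0.032, -0.043], 'grasp_force': 0.0, 'width': 87.753}
scene {'fx': 407.2949642417033, 'fy': 407.2949642417033, 'cx': 280.309817597927, 'cy': 208.66342562523675, 'k1': 0.013917071378640159, 'position': array([ 919.82328856, -575.30261115,  642.95988115]), 'attitude': array([0.8404411 , 0.20536536, 0.48808978])}
top {'fx': 396.73602606544273, 'fy': 396.73602606544273, 'cx': 278.4256477646909, 'cy': 211.07976322874083, 'k1': -0.013003397583606245, 'position': array([550.37457961, -15.85578783, 996.55830344]), 'attitude': array([ 0.05014302, -0.09544914, -1.54415316])}
```

View pics/scene0.png

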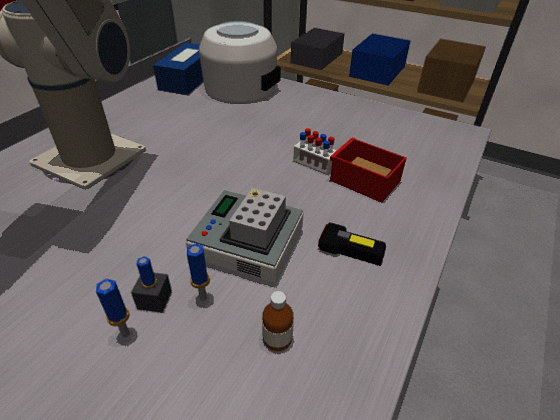

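View pics/top0.png

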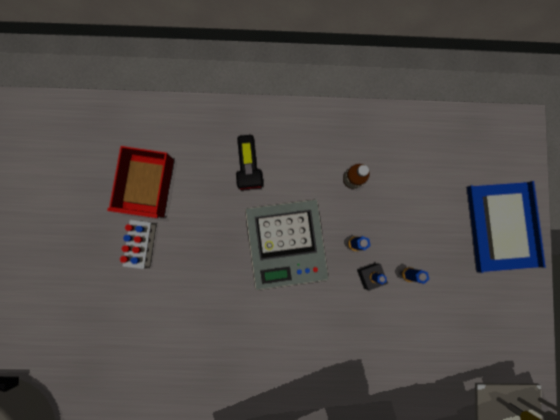

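Three blue-gripped candidates appear in the scene image at (112,300), (147,270) and (197,265). The one at (147,270), which is (378,280) in the top view, stands in the dark block and looks the smallest, so it fits. I'll confirm it in an enlarged crop.

```bash
cat > h.py <<'E'
import numpy as np,cv2
from scipy.spatial.transform import Rotation as R
from workcell import ctrl
def ray(m,u,v):
    K=np.array([[m["fx"],0,m["cx"]],[0,m["fy"],m["cy"]],[0,0,1.]])
    p=cv2.undistortPoints(np.array([[[u,v]]],float),K,np.array([m["k1"],0,0,0.]))[0,0]
    return R.from_rotvec(m["attitude"]).apply([p[0],-p[1],-1.])
def at_z(m,u,v,z):
    d=ray(m,u,v);return m["position"]+d*(z-m["position"][2])/d[2]
def proj(m,P):
    c=R.from_rotvec(m["attitude"]).inv().apply(np.asarray(P,float)-m["position"])
    x,y=c[0]/-c[2],-c[1]/-c[2];s=1+m["k1"]*(x*x+y*y)
    return np.array([m["fx"]*x*s+m["cx"],m["fy"]*y*s+m["cy"]])
E
python3 - <<'E'
import cv2,numpy as np
a=cv2.imread("pics/scene0.png")[230:350,80:240];b=cv2.imread("pics/top0.png")[195:295,240:440]
a=cv2.resize(a,(800,600),interpolation=cv2.INTER_CUBIC);b=cv2.resize(b,(800,400),interpolation=cv2.INTER_CUBIC)
cv2.imwrite("pics/ca.png",a);cv2.imwrite("pics/cb.png",cv2.convertScaleAbs(b,alpha=1.5))
E
```

```text
(no output)
```

View pics/ca.png

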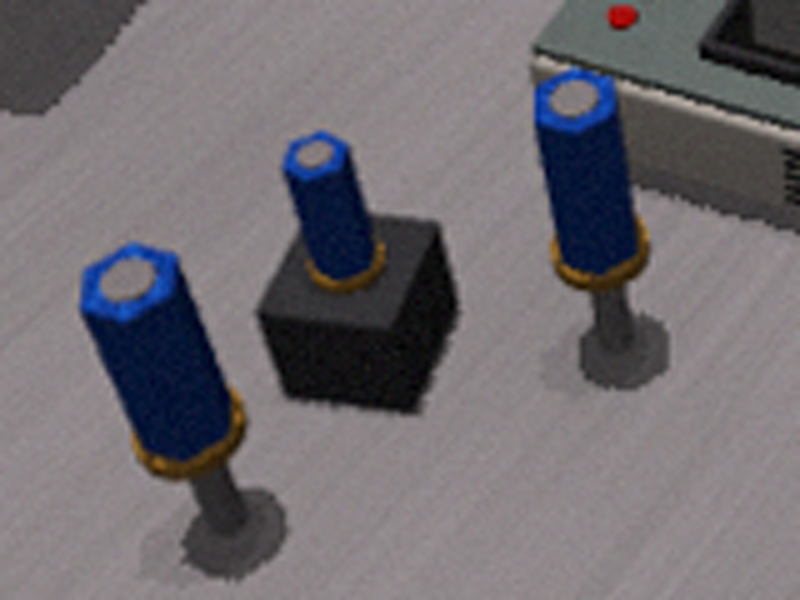

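View pics/cb.png

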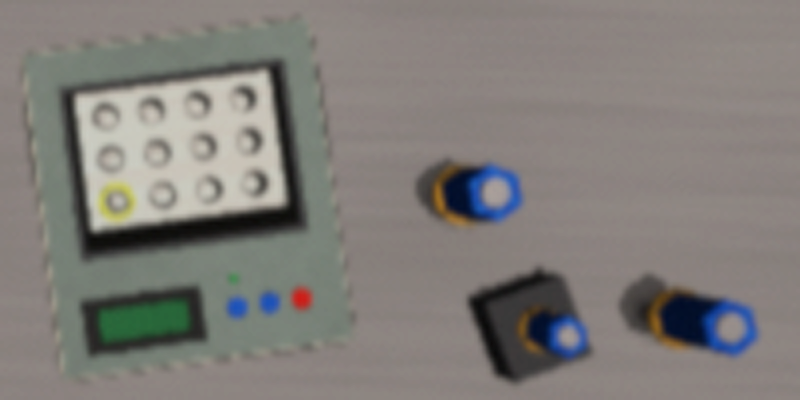

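Confirmed: the crop shows the middle pin in the dark stand at (317,153), clearly smaller than the two free-standing ones at (130,280) and (575,100). In the top crop the heater corners, the block corners and the yellow bore at (117,202) can be read.

```bash
python3 - <<'E'
from h import *
np.set_printoptions(precision=1,suppress=True)
s=ctrl.camera_model("scene");t=ctrl.camera_model("top")
fa=lambda x,y:((x+.5)/5-.5+80,(y+.5)/5-.5+230)
fb=lambda x,y:((x+.5)/4-.5+240,(y+.5)/4-.5+195)
def tri(p,q):
    d1,d2=ray(s,*p),ray(t,*q);c1,c2=s["position"],t["position"]
    k=np.linalg.lstsq(np.c_[d1,-d2],c2-c1,rcond=None)[0]
    return (c1+k[0]*d1+c2+k[1]*d2)/2,np.linalg.norm(c1+k[0]*d1-c2-k[1]*d2)
print("pin",tri(fa(317,153),fb(566,337)),at_z(t,*fb(566,337),110),at_z(s,*fa(317,153),110))
print("decA",tri(fa(574,99),fb(495,192)),"decB",tri(fa(130,280),fb(733,328)))
H=np.array([at_z(t,*fb(*p),62) for p in[(25,55),(303,17),(352,340),(62,375)]]);print("heater\n",H)
B=np.array([at_z(t,*fb(*p),112) for p in[(75,95),(270,67),(290,207),(92,233)]]);print("block\n",B)
for Q in(H,B):
    e=[Q[(i+1)%4]-Q[i] for i in range(4)];print([np.linalg.norm(x) for x in e],Q.mean(0),[np.arctan2(x[1],x[0]) for x in e])
print("bore",at_z(t,*fb(117,202),112))
S=[at_z(s,*fa(*p),50) for p in[(440,222),(390,327),(260,313)]];print("stand",S,np.linalg.norm(S[0]-S[1]),np.linalg.norm(S[2]-S[1]))
o=ctrl.get_obs();Rm=R.from_rotvec(o["orientation"]).as_matrix();print(Rm)
w=ctrl.camera_model("wrist");print(w, Rm.T@(w["position"]-o["ee_pos"]),Rm.T@R.from_rotvec(w["attitude"]).as_matrix())
E
```

```text
pin (array([ 487.2, -274. ,  108.8]), np.float64(1.1719302006944725)) [ 487.7 -273.2  110. ] [ 487.7 -275.   110. ]
decA (array([ 566.3, -227.3,  135.3]), np.float64(1.634318781456854)) decB (array([ 496.4, -357.2,  136.2]), np.float64(0.2649347440203466))
heater
 [[ 642.3   35.2   62. ]
 [ 669.4 -129.2   62. ]
 [ 480.  -160.8   62. ]
 [ 456.3    7.9   62. ]]
block
 [[ 615.7    3.9  112. ]
 [ 634.3 -104.9  112. ]
 [ 556.3 -117.5  112. ]
 [ 539.3   -7.7  112. ]]
[np.float64(166.57151673793675), np.float64(192.0795252669955), np.float64(170.4162964520734), np.float64(187.99121893118408)] [562.  -61.7  62. ] [np.float64(-1.4070014715583758), np.float64(-2.9758654986951023), np.float64(1.7104178468920979), np.float64(0.14558110510976258)]
[np.float64(110.42258632230751), np.float64(79.00064568566151), np.float64(111.07973750207816), np.float64(77.25709415391329)] [586.4 -56.6 112. ] [np.float64(-1.4014611933846661), np.float64(-2.982428405989039), np.float64(1.7243492235123938), np.float64(0.15060682188881971)]
bore [556.7 -21.1 112. ]
stand [array([ 502.5, -243.8,   50. ]), array([ 519.5, -289.3,   50. ]), array([ 475.5, -307.6,   50. ])] 48.55382170194346 47.6574766814373
[[ 1.   0.3 -0. ]
 [ 0.3 -1.   0. ]
 [ 0.  -0.  -1. ]]
{'fx': 294.200605891175, 'fy': 294.200605891175, 'cx': 277.98614933495514, 'cy': 212.27986359926646, 'k1': -0.03761435057724166, 'position': array([ 246.9, -577.6,  384.2]), 'attitude': array([-0.2,  0.2, -1.3])} [  67.8   -0.2 -162.3] [[-0.   1.   0.2]
 [ 1.  -0.   0. ]
 [ 0.   0.2 -1. ]]
```

```bash
python3 -m inch '[{"xyz":[387,-221,0],"rot":[0,0,-0.8]},{"xyz":[387,-221,0],"rot":[0,0,-0.8]},{"xyz":[387,-221,0],"rot":[0,0,-0.8]},{"xyz":[387,-221,0],"rot":[0,0,-0.8]},{"xyz":[387,-221,0],"rot":[0,0,-0.8]},{"xyz":[387,-221,0],"rot":[0,0,-0.8]},{"xyz":[387,-221,0],"rot":[0,0,-0.8]},{"xyz":[387,-221,0],"rot":[0,0,-0.8]},{"xyz":[387,-221,0],"rot":[0,0,-0.8]},{"xyz":[387,-221,0],"rot":[0,0,-0.8]},{"xyz":[387,-221,0],"rot":[0,0,-0.8]},{"xyz":[387,-221,0],"rot":[0,0,-0.8]}]' 0
python3 -m inch '[{"xyz":[0,0,30],"rot":[0,0,0]},{"xyz":[0,0,60],"rot":[0,0,0]},{"xyz":[0,0,70],"rot":[0,0,0]},{"xyz":[0,0,70],"rot":[0,0,0]},{"xyz":[0,0,70],"rot":[0,0,0]}]'
python3 - <<'E'
from h import *
np.set_printoptions(precision=2,suppress=True)
o=ctrl.get_obs();m=ctrl.camera_model("wrist");im=ctrl.get_image("wrist")[:,:,::-1]
print(o["ee_pos"],o["orientation"],R.from_rotvec(o["orientation"]).as_matrix());print(m["position"],m["attitude"])
p=proj(m,(487.5,-274,110));print(p,proj(m,(487.5,-274,50)))
np.save("w1.npy",np.r_[m["position"],m["attitude"]])
x,y=[int(max(0,min(a-70,b))) for a,b in zip(p,(420,280))];print(x,y)
cv2.imwrite("pics/w1.png",cv2.resize(np.ascontiguousarray(im[y:y+140,x:x+140]),(560,560),interpolation=cv2.INTER_CUBIC));cv2.imwrite("pics/w1full.png",im)
E
```

```text
t: 1.1
ee_pos: [491.0, -270.0, 222.5]
orientation: [-2.678, -1.642, -0.002]
ft_force: [-0.6, 0.3, -0.2]
width: 87.6
grasp_force: 0.0
t: 1.52
ee_pos: [487.5, -274.0, 152.7]
orientation: [-2.681, -1.635, 0.001]
ft_force: [0.8, -0.1, 0.7]
width: 87.6
grasp_force: 0.0
[ 487.55 -274.02  152.67] [-2.68 -1.63  0.  ] [[ 0.46  0.89 -0.  ]
 [ 0.89 -0.46  0.  ]
 [ 0.   -0.   -1.  ]]
[ 518.56 -213.5   314.9 ] [-0.25  0.06 -0.47]
[278.6  232.48] [278.58 212.11]
208 162
```

View pics/w1.png

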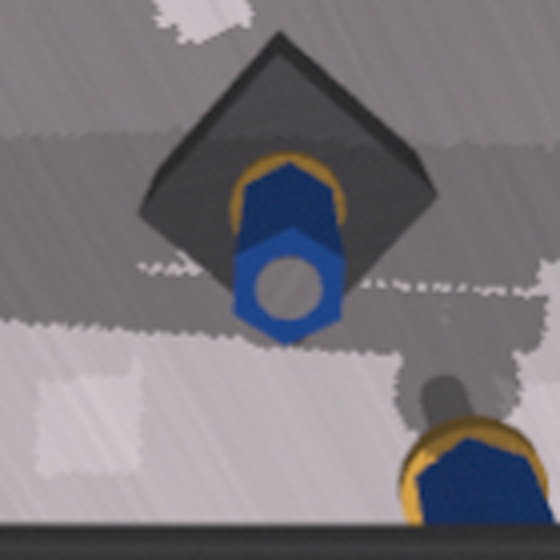

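The wrist crop shows the pin's hexagon centred at (290,287), i.e. full-image pixel (280.3,233.6). One pair of flats is already square to tool y, so I need only about 1 mm of correction. The decoy at lower right is clear of the fingers.

```bash
python3 -m inch '[{"xyz":[-0.8,1,25],"rot":[0,0,0]},{"xyz":[-0.8,1,50],"rot":[0,0,0]},{"xyz":[-0.8,1,70],"rot":[0,0,0]},{"xyz":[-0.8,1,82],"rot":[0,0,0]},{"xyz":[-0.8,1,88],"rot":[0,0,0]},{"xyz":[-0.8,1,88],"rot":[0,0,0]}]'
python3 -m inch '[{"xyz":[0,0,0],"rot":[0,0,0]},{"xyz":[0,0,0],"rot":[0,0,0]},{"xyz":[0,0,0],"rot":[0,0,0]},{"xyz":[0,0,0],"rot":[0,0,0]},{"xyz":[0,0,0],"rot":[0,0,0]},{"xyz":[0,0,0],"rot":[0,0,0]},{"xyz":[0,0,0],"rot":[0,0,0]},{"xyz":[0,0,0],"rot":[0,0,0]}]' 255
```

```text
t: 2.07
ee_pos: [488.5, -275.0, 64.6]
orientation: [-2.682, -1.636, 0.0]
ft_force: [0.4, 0.1, -0.1]
width: 87.6
grasp_force: 0.0
t: 2.73
ee_pos: [488.5, -274.8, 64.7]
orientation: [-2.682, -1.636, -0.0]
ft_force: [0.4, 0.0, -0.6]
width: 37.7
grasp_force: 0.0
```

```bash
python3 -m inch '[{"xyz":[0,0,0],"rot":[0,0,0]},{"xyz":[0,0,0],"rot":[0,0,0]},{"xyz":[0,0,0],"rot":[0,0,0]},{"xyz":[0,0,0],"rot":[0,0,0]},{"xyz":[0,0,0],"rot":[0,0,0]},{"xyz":[0,0,0],"rot":[0,0,0]}]'
```

```text
t: 3.23
ee_pos: [488.5, -274.8, 64.7]
orientation: [2.682, 1.636, 0.0]
ft_force: [0.8, -0.1, -1.2]
width: 20.1
grasp_force: 30.0
```

```bash
python3 -m inch '[{"xyz":[0,0,-4],"rot":[0,0,0]},{"xyz":[0,0,-10],"rot":[0,0,0]},{"xyz":[0,0,-20],"rot":[0,0,0]},{"xyz":[0,0,-30],"rot":[0,0,0]},{"xyz":[0,0,-42],"rot":[0,0,0]},{"xyz":[0,0,-60],"rot":[0,0,0]},{"xyz":[0,0,-85],"rot":[0,0,0]},{"xyz":[0,0,-110],"rot":[0,0,0]},{"xyz":[0,0,-130],"rot":[0,0,0]},{"xyz":[0,0,-130],"rot":[0,0,0]}]'
python3 -m inch '[{"xyz":[20,-7,0],"rot":[0,0,0]},{"xyz":[50,-18,0],"rot":[0,0,0]},{"xyz":[85,-30,0],"rot":[0,0,0]},{"xyz":[120,-43,0],"rot":[0,0,0]},{"xyz":[155,-55,0],"rot":[0,0,0]},{"xyz":[190,-67,0],"rot":[0,0,0]},{"xyz":[215,-77,0],"rot":[0,0,0]},{"xyz":[230,-82,0],"rot":[0,0,0]},{"xyz":[237,-84,10],"rot":[0,0,0]},{"xyz":[237,-84,30],"rot":[0,0,0]},{"xyz":[237,-84,50],"rot":[0,0,0]},{"xyz":[237,-84,63],"rot":[0,0,0]}]'
python3 - <<'E'
from h import *
np.set_printoptions(precision=2,suppress=True)
o=ctrl.get_obs();m=ctrl.camera_model("wrist");im=ctrl.get_image("wrist")[:,:,::-1]
print(o["ee_pos"],o["orientation"],o["ft_force"],o["width"])
np.savez("w2.npz",**m)
for P in[(539.3,-7.7,112),(556.3,-117.5,112),(*o["ee_pos"][:2],117),(*o["ee_pos"][:2],77)]:print(proj(m,P))
cv2.imwrite("pics/w2.png",cv2.resize(im,(800,600),interpolation=cv2.INTER_CUBIC))
E
```

```text
t: 4.07
ee_pos: [490.8, -276.1, 200.1]
orientation: [2.676, 1.633, 0.006]
ft_force: [0.7, 0.2, -0.7]
width: 20.1
grasp_force: 30.0
t: 5.07
ee_pos: [520.9, -25.8, 129.3]
orientation: [-2.681, -1.636, 0.003]
ft_force: [-0.9, -0.3, -1.6]
width: 20.3
grasp_force: 30.0
[520.86 -25.83 129.34] [-2.68 -1.64  0.  ] [-0.88 -0.29 -1.59] 20.273154076034558
[291.65 208.02]
[381.83 330.87]
[278.7 247.6]
[278.71 228.42]
```

View pics/w2.png

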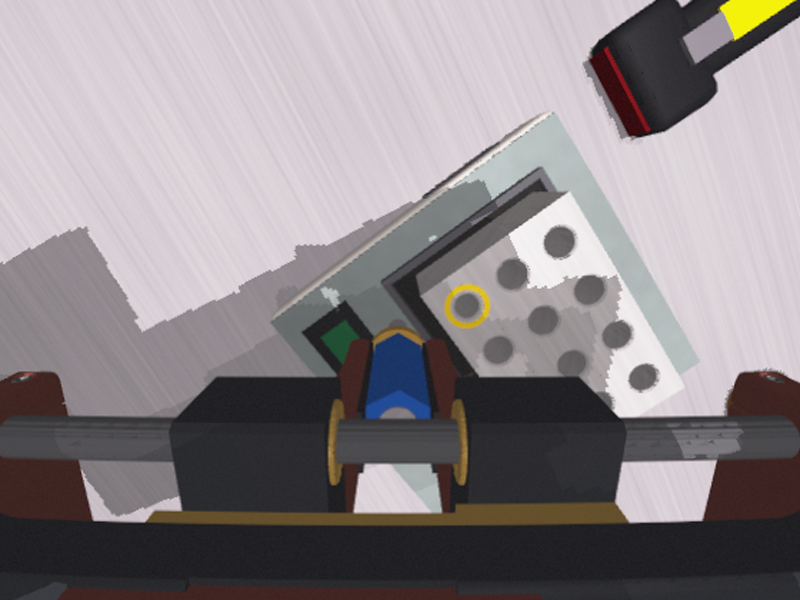

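The pin is held upright, with its collar at (397,333). The block's front-left top corner is at (418,292), its back-left corner at (568,192), and the front edge runs to about (474,375). The yellow bore is at (467,306).

```bash
python3 - <<'E'
from h import *
np.set_printoptions(precision=1,suppress=True)
m=dict(np.load("w2.npz"))
f=lambda x,y:((x+.5)*.7-.5,(y+.5)*.7-.5)
P=[at_z(m,*f(*p),112)[:2] for p in[(418,292),(568,192),(474,375),(467,306)]]
print(P,at_z(m,*f(397,340),122))
fl,bl,fe,b=P
print(np.linalg.norm(bl-fl),np.arctan2(*(bl-fl)[::-1]),np.arctan2(*(fe-fl)[::-1])+np.pi/2)
o=ctrl.get_obs();print(o["ee_pos"],o["ft_force"])
for a in(.13,.155,.18):
    u=np.array([np.cos(a),np.sin(a)]);v=np.array([-u[1],u[0]]);d=o["ee_pos"][:2]-fl;print(a,d@u,d@v,(b-fl)@u,(b-fl)@v)
E
```

```text
[array([540.8,  -5.8]), array([615.5,   3.9]), array([546.3, -52.8]), array([557.3, -21.3])] [524.1 -18.2 122. ]
75.25109726128095 0.12920521538447172 0.11621555224604552
[519.5 -25.9 127.4] [-1.3  0.1 -2.4]
0.13 -23.75896295653166 -17.20260750924466 14.289316008226974 -17.5738466323894
0.155 -24.181559057975548 -16.603319770835142 13.845550427528787 -17.925550780951568
0.18 -24.589042472151935 -15.993655498030236 13.393131828505517 -18.266052043777506
```

```bash
python3 -m inch '[{"xyz":[0,0,0],"rot":[0,0,0]},{"xyz":[0,0,0],"rot":[0,0,0]},{"xyz":[0,0,0],"rot":[0,0,0]},{"xyz":[1.2,1.6,0],"rot":[0,0,0]},{"xyz":[2.3,3.3,0],"rot":[0,0,0]},{"xyz":[3.5,4.9,0],"rot":[0,0,0]},{"xyz":[4.6,6.5,0],"rot":[0,0,0]},{"xyz":[5.8,8.2,0],"rot":[0,0,0]},{"xyz":[6.3,9,0],"rot":[0,0,0]},{"xyz":[6.9,9.8,0],"rot":[0,0,0]},{"xyz":[6.9,9.8,0],"rot":[0,0,0]},{"xyz":[6.9,9.8,0],"rot":[0,0,0]}]'
python3 -m inch '[{"xyz":[0,0,0],"rot":[0,0,0]},{"xyz":[0,0,0],"rot":[0,0,0]}]'
```

```text
t: 6.12
ee_pos: [534.1, -23.9, 131.6]
orientation: [-2.682, -1.637, 0.0]
ft_force: [0.7, -0.5, -1.2]
width: 20.1
grasp_force: 30.0
t: 6.28
ee_pos: [534.0, -24.0, 131.6]
orientation: [-2.682, -1.636, 0.0]
ft_force: [0.2, -0.3, -1.2]
width: 19.8
grasp_force: 30.0
```

```bash
python3 -m inch '[{"xyz":[0.3,0.4,0],"rot":[0,0,0]},{"xyz":[0.6,0.8,0],"rot":[0,0,0]},{"xyz":[0.9,1.2,0],"rot":[0,0,0]},{"xyz":[1.2,1.6,0],"rot":[0,0,0]},{"xyz":[1.2,1.6,0],"rot":[0,0,0]}]'
python3 -m inch '[{"xyz":[0.3,0.4,0],"rot":[0,0,0]},{"xyz":[0.3,0.4,0],"rot":[0,0,0]}]'
```

```text
t: 6.7
ee_pos: [536.1, -23.6, 131.7]
orientation: [2.682, 1.636, 0.0]
ft_force: [0.2, -0.1, -0.6]
width: 19.9
grasp_force: 30.0
t: 6.87
ee_pos: [536.6, -23.5, 131.7]
orientation: [2.682, 1.636, 0.0]
ft_force: [0.3, -0.4, -0.7]
width: 19.6
grasp_force: 30.0
```

```bash
python3 -m inch '[{"xyz":[0.3,0.4,0],"rot":[0,0,0]},{"xyz":[0.3,0.4,0],"rot":[0,0,0]}]'
```

```text
t: 7.03
ee_pos: [537.1, -23.4, 131.7]
orientation: [2.682, 1.636, 0.0]
ft_force: [1.1, -0.1, -1.3]
width: 19.9
grasp_force: 30.0
```

```bash
python3 -m inch '[{"xyz":[0.3,0.4,0],"rot":[0,0,0]},{"xyz":[0.3,0.4,0],"rot":[0,0,0]}]'
```

```text
t: 7.2
ee_pos: [537.6, -23.4, 131.7]
orientation: [2.682, 1.636, 0.0]
ft_force: [-0.3, 0.8, -1.2]
width: 20.1
grasp_force: 30.0
```

```bash
python3 -m inch '[{"xyz":[0.2,0.3,0],"rot":[0,0,0]},{"xyz":[0.2,0.3,0],"rot":[0,0,0]}]'
```

```text
t: 7.37
ee_pos: [537.9, -23.3, 131.7]
orientation: [2.682, 1.636, 0.0]
ft_force: [-0.2, -0.4, -1.5]
width: 20.0
grasp_force: 30.0
```

```bash
python3 -m inch '[{"xyz":[0.2,0.3,0],"rot":[0,0,0]},{"xyz":[0.2,0.3,0],"rot":[0,0,0]}]'
```

```text
t: 7.53
ee_pos: [538.3, -23.3, 131.7]
orientation: [2.682, 1.636, 0.0]
ft_force: [-0.0, -1.1, -1.6]
width: 19.9
grasp_force: 30.0
```

```bash
python3 -m inch '[{"xyz":[0.2,0.3,0],"rot":[0,0,0]},{"xyz":[0.2,0.3,0],"rot":[0,0,0]}]'
```

```text
t: 7.7
ee_pos: [538.6, -23.3, 131.7]
orientation: [-2.682, -1.636, -0.0]
ft_force: [-0.8, -0.2, -1.3]
width: 20.0
grasp_force: 30.0
```

```bash
python3 -m inch '[{"xyz":[0.2,0.3,0],"rot":[0,0,0]},{"xyz":[0.2,0.3,0],"rot":[0,0,0]}]'
```

```text
t: 7.87
ee_pos: [538.8, -23.2, 131.6]
orientation: [-2.682, -1.636, 0.0]
ft_force: [-0.5, -0.2, -0.3]
width: 19.8
grasp_force: 30.0
```

```bash
python3 -m inch '[{"xyz":[0.2,0.3,0],"rot":[0,0,0]},{"xyz":[0.2,0.3,0],"rot":[0,0,0]}]'
```

```text
t: 8.03
ee_pos: [539.0, -23.2, 131.6]
orientation: [-2.681, -1.636, 0.001]
ft_force: [-1.3, 0.3, 0.2]
width: 19.8
grasp_force: 30.0
```

```bash
python3 -m inch '[{"xyz":[0.2,0.3,0],"rot":[0,0,0]},{"xyz":[0.2,0.3,0],"rot":[0,0,0]}]'; python3 -c "
from h import *
o=ctrl.get_obs();print(o['ee_pos'],o['ft_force'],o['moment'],o['joint_torque'])"
```

```text
t: 8.2
ee_pos: [539.0, -23.1, 131.5]
orientation: [-2.681, -1.636, 0.002]
ft_force: [-2.9, -0.8, 1.1]
width: 19.8
grasp_force: 30.0
[539.02933316 -23.12242785 131.54711181] [-2.92959686 -0.75451288  1.1238658 ] [-0.14085958  0.60247188 -0.02190689] [ 3.64676435e-01 -4.87077999e+01 -2.32745969e+01  2.35734629e-01
 -1.04973882e+00 -1.42959634e-04]
```

```bash
python3 -m inch '[{"xyz":[0.2,0.3,0],"rot":[0,0,0]},{"xyz":[0.2,0.3,0],"rot":[0,0,0]}]'
```

```text
t: 8.37
ee_pos: [539.1, -23.1, 131.5]
orientation: [-2.681, -1.636, 0.003]
ft_force: [-5.2, -0.1, 2.8]
width: 20.0
grasp_force: 30.0
```

```bash
for i in 1; do python3 -m inch '[{"xyz":[0,0,0],"rot":[0,0,0]},{"xyz":[0,0,0],"rot":[0,0,0]},{"xyz":[0,0,0],"rot":[0,0,0]},{"xyz":[0,0,0],"rot":[0,0,0]}]'>/dev/null; done; python3 -c "
from h import *
o=ctrl.get_obs();print(o['ee_pos'],o['orientation'],o['ft_force'])"
python3 -m inch '[{"xyz":[0,0,0],"rot":[0,0,0]},{"xyz":[0,0,0],"rot":[0,0,0]},{"xyz":[0,0,0],"rot":[0,0,0]},{"xyz":[0,0,0],"rot":[0,0,0]}]'>/dev/null;python3 -c "
from h import *
o=ctrl.get_obs();print(o['ee_pos'],o['orientation'],o['ft_force'])"
```

```text
[539.1299634  -23.12540063 131.5183595 ] [-2.68091468e+00 -1.63595732e+00  2.53614463e-03] [-4.95889109 -0.75404109  2.49548406]
[539.14869678 -23.14690572 131.52543609] [-2.68092249e+00 -1.63605469e+00  2.50136803e-03] [-5.15565848 -0.65544108  2.11071142]
```

```bash
python3 -m inch '[{"xyz":[-1.2,-1.6,0],"rot":[0,0,0]},{"xyz":[-4,-5.7,0],"rot":[0,0,0]},{"xyz":[-4,-5.7,0],"rot":[0,0,0]},{"xyz":[-12,0,0],"rot":[0,0,0]},{"xyz":[-26,9.8,0],"rot":[0,0,0]},{"xyz":[-42,21.2,0],"rot":[0,0,0]},{"xyz":[-56,31,0],"rot":[0,0,0]},{"xyz":[-65,37.4,0],"rot":[0,0,0]},{"xyz":[-67.7,39.3,0],"rot":[0,0,0]},{"xyz":[-67.7,39.3,0],"rot":[0,0,0]},{"xyz":[-67.7,39.3,0],"rot":[0,0,0]},{"xyz":[-67.7,39.3,0],"rot":[0,0,0]}]'
python3 -m inch '[{"xyz":[0,0,0],"rot":[0,0,0]},{"xyz":[0.4,0.5,0],"rot":[0,0,0]},{"xyz":[0.8,1.1,0],"rot":[0,0,0]},{"xyz":[1.2,1.6,0],"rot":[0,0,0]},{"xyz":[1.2,1.6,0],"rot":[0,0,0]},{"xyz":[1.2,1.6,0],"rot":[0,0,0]}]'
python3 -m inch '[{"xyz":[0.3,0.4,0],"rot":[0,0,0]},{"xyz":[0.3,0.4,0],"rot":[0,0,0]}]'
```

```text
t: 10.03
ee_pos: [543.8, -100.7, 131.6]
orientation: [-2.681, -1.637, 0.0]
ft_force: [0.2, 0.2, -1.5]
width: 19.8
grasp_force: 30.0
t: 10.53
ee_pos: [546.0, -100.8, 131.7]
orientation: [2.682, 1.637, 0.0]
ft_force: [0.1, -0.8, -1.1]
width: 19.8
grasp_force: 30.0
t: 10.7
ee_pos: [546.5, -100.8, 131.7]
orientation: [2.682, 1.636, 0.0]
ft_force: [0.1, -0.4, -1.5]
width: 19.8
grasp_force: 30.0
```

```bash
python3 -m inch '[{"xyz":[0.3,0.4,0],"rot":[0,0,0]},{"xyz":[0.6,0.8,0],"rot":[0,0,0]},{"xyz":[0.6,0.8,0],"rot":[0,0,0]}]'
```

```text
t: 10.95
ee_pos: [547.6, -100.7, 131.7]
orientation: [2.682, 1.636, 0.0]
ft_force: [0.1, -0.5, -0.4]
width: 19.8
grasp_force: 30.0
```

```bash
python3 -m inch '[{"xyz":[0.3,0.4,0],"rot":[0,0,0]},{"xyz":[0.3,0.4,0],"rot":[0,0,0]}]'
```

```text
t: 11.12
ee_pos: [548.1, -100.6, 131.7]
orientation: [2.682, 1.636, 0.0]
ft_force: [-0.9, -0.2, -1.1]
width: 20.1
grasp_force: 30.0
```

```bash
python3 -m inch '[{"xyz":[0.3,0.4,0],"rot":[0,0,0]},{"xyz":[0.3,0.4,0],"rot":[0,0,0]}]'
```

```text
t: 11.28
ee_pos: [548.5, -100.5, 131.7]
orientation: [2.682, 1.636, 0.0]
ft_force: [-0.6, 0.0, -0.5]
width: 20.1
grasp_force: 30.0
```

```bash
python3 -m inch '[{"xyz":[0.3,0.4,0],"rot":[0,0,0]},{"xyz":[0.3,0.4,0],"rot":[0,0,0]}]'
```

```text
t: 11.45
ee_pos: [549.0, -100.4, 131.7]
orientation: [2.682, 1.636, 0.0]
ft_force: [0.1, -0.2, -0.5]
width: 20.1
grasp_force: 30.0
```

```bash
python3 -m inch '[{"xyz":[0.3,0.4,0],"rot":[0,0,0]},{"xyz":[0.3,0.4,0],"rot":[0,0,0]}]'
```

```text
t: 11.62
ee_pos: [549.5, -100.3, 131.7]
orientation: [2.682, 1.636, 0.0]
ft_force: [-0.1, 0.4, -1.2]
width: 20.0
grasp_force: 30.0
```

```bash
python3 -m inch '[{"xyz":[0.3,0.4,0],"rot":[0,0,0]},{"xyz":[0.3,0.4,0],"rot":[0,0,0]}]'
```

```text
t: 11.78
ee_pos: [550.0, -100.2, 131.7]
orientation: [2.682, 1.636, 0.0]
ft_force: [0.3, -0.7, -1.4]
width: 19.8
grasp_force: 30.0
```

```bash
python3 -m inch '[{"xyz":[0.2,0.3,0],"rot":[0,0,0]},{"xyz":[0.2,0.3,0],"rot":[0,0,0]}]'
```

```text
t: 11.95
ee_pos: [550.3, -100.2, 131.7]
orientation: [2.682, 1.636, 0.0]
ft_force: [-0.2, -0.4, -0.9]
width: 19.7
grasp_force: 30.0
```

```bash
python3 -m inch '[{"xyz":[0.2,0.3,0],"rot":[0,0,0]},{"xyz":[0.2,0.3,0],"rot":[0,0,0]}]'
```

```text
t: 12.12
ee_pos: [550.7, -100.2, 131.7]
orientation: [-2.682, -1.636, -0.0]
ft_force: [-0.1, 0.5, -1.7]
width: 19.7
grasp_force: 30.0
```

```bash
python3 -m inch '[{"xyz":[0.2,0.3,0],"rot":[0,0,0]},{"xyz":[0.2,0.3,0],"rot":[0,0,0]}]'
```

```text
t: 12.28
ee_pos: [550.9, -100.1, 131.6]
orientation: [-2.682, -1.636, 0.0]
ft_force: [-0.3, 0.5, -1.0]
width: 19.5
grasp_force: 30.0
```

```bash
python3 -m inch '[{"xyz":[0.2,0.3,0],"rot":[0,0,0]},{"xyz":[0.2,0.3,0],"rot":[0,0,0]}]'
```

```text
t: 12.45
ee_pos: [551.0, -100.1, 131.6]
orientation: [-2.681, -1.636, 0.001]
ft_force: [-0.7, -0.2, -0.4]
width: 20.1
grasp_force: 30.0
```

```bash
python3 -m inch '[{"xyz":[0.2,0.3,0],"rot":[0,0,0]},{"xyz":[0.2,0.3,0],"rot":[0,0,0]}]'
```

```text
t: 12.62
ee_pos: [551.1, -100.1, 131.6]
orientation: [-2.681, -1.636, 0.002]
ft_force: [-2.0, 0.7, 0.9]
width: 19.7
grasp_force: 30.0
```

```bash
python3 -m inch '[{"xyz":[0.2,0.3,0],"rot":[0,0,0]},{"xyz":[0.2,0.3,0],"rot":[0,0,0]}]'
```

```text
t: 12.78
ee_pos: [551.2, -100.0, 131.5]
orientation: [-2.681, -1.636, 0.002]
ft_force: [-5.4, -1.3, 2.9]
width: 20.0
grasp_force: 30.0
```

Touch 2 is at about 5 N, so I'll hold it and record.

```bash
python3 -m inch '[{"xyz":[0,0,0],"rot":[0,0,0]},{"xyz":[0,0,0],"rot":[0,0,0]},{"xyz":[0,0,0],"rot":[0,0,0]},{"xyz":[0,0,0],"rot":[0,0,0]}]'>/dev/null;python3 -c "
from h import *
o=ctrl.get_obs();print(o['ee_pos'],o['orientation'],o['ft_force'])"
python3 -m inch '[{"xyz":[0,0,0],"rot":[0,0,0]},{"xyz":[0,0,0],"rot":[0,0,0]},{"xyz":[0,0,0],"rot":[0,0,0]},{"xyz":[0,0,0],"rot":[0,0,0]}]'>/dev/null;python3 - <<'E'
from h import *
o=ctrl.get_obs();print(o['ee_pos'],o['orientation'],o['ft_force'])
T1=np.array([539.14,-23.14]);T2=o['ee_pos'][:2];d=T1-T2
a=np.arctan2(d[1],d[0])-np.pi/2;print("yaw",a)
u=np.array([np.cos(a),np.sin(a)]);v=np.array([-u[1],u[0]])
Rm=R.from_rotvec(o['orientation']).as_matrix()
fl=np.array([540.8,-5.8])
pre=T1+u*(5+28)+v*((fl-T1)@v+5+12)   # 28 mm in from front, 12 mm gap off left face
for w in(-8*u,T1-8*u+v*32-T2,pre-T2,u,v):print(Rm.T@np.r_[w,0])
print(pre,(fl-T1)@v,(fl-T1)@u)
E
```

```text
[ 551.196176   -100.06823476  131.53099788] [-2.68084670e+00 -1.63594980e+00  2.42789751e-03] [-4.28798801 -1.5330037   2.13165451]
[ 551.18729313 -100.04604833  131.53315332] [-2.68079512e+00 -1.63597535e+00  2.50723627e-03] [-4.7204204  -1.72502138  3.11979936]
yaw 0.15538668590260096
[-4.71526983 -6.46266246  0.01497822]
[ 8.40204534e+01 -7.12056857e+01  5.32231122e-02]
[ 1.09700237e+02 -3.91891986e+01 -2.28877459e-02]
[ 0.58940873  0.80783281 -0.00187228]
[ 8.07834559e-01 -5.89409200e-01  3.48174793e-04]
[566.49996783  15.4332047 ] 16.87417837475455 4.323575392769952
```

```bash
python3 -m inch '[{"xyz":[-1.2,-1.6,0],"rot":[0,0,0]},{"xyz":[-4.7,-6.5,0],"rot":[0,0,0]},{"xyz":[-4.7,-6.5,0],"rot":[0,0,0]},{"xyz":[8,-16,0],"rot":[0,0,0]},{"xyz":[26,-29,0],"rot":[0,0,0]},{"xyz":[46,-43.5,0],"rot":[0,0,0]},{"xyz":[66,-58,0],"rot":[0,0,0]},{"xyz":[79,-67.5,0],"rot":[0,0,0]},{"xyz":[84,-71.2,0],"rot":[0,0,0]},{"xyz":[85,-70,0],"rot":[0,0,0]},{"xyz":[91,-61,0],"rot":[0,0,0]},{"xyz":[99,-50,0],"rot":[0,0,0]}]'
python3 -m inch '[{"xyz":[7,7,0],"rot":[0,0,0]},{"xyz":[10.7,10.8,0],"rot":[0,0,0]},{"xyz":[10.7,10.8,0],"rot":[0,0,0]},{"xyz":[10.7,10.8,0],"rot":[0,0,0]},{"xyz":[9.9,11.4,0],"rot":[0,0,0]},{"xyz":[9.1,12,0],"rot":[0,0,0]},{"xyz":[8.3,12.6,0],"rot":[0,0,0]},{"xyz":[7.5,13.2,0],"rot":[0,0,0]},{"xyz":[6.7,13.8,0],"rot":[0,0,0]},{"xyz":[6.7,13.8,0],"rot":[0,0,0]},{"xyz":[6.7,13.8,0],"rot":[0,0,0]}]'
```

```text
t: 14.45
ee_pos: [553.5, 10.1, 131.8]
orientation: [2.682, 1.635, 0.0]
ft_force: [0.3, 1.0, -0.9]
width: 20.0
grasp_force: 30.0
t: 15.37
ee_pos: [568.2, 10.5, 131.7]
orientation: [2.682, 1.636, 0.0]
ft_force: [-0.8, -0.1, -0.7]
width: 20.4
grasp_force: 30.0
```

```bash
python3 -m inch '[{"xyz":[-0.4,0.3,0],"rot":[0,0,0]},{"xyz":[-0.8,0.6,0],"rot":[0,0,0]},{"xyz":[-1.2,0.9,0],"rot":[0,0,0]},{"xyz":[-1.6,1.2,0],"rot":[0,0,0]},{"xyz":[-2,1.5,0],"rot":[0,0,0]},{"xyz":[-2,1.5,0],"rot":[0,0,0]}]'
```

```text
t: 15.87
ee_pos: [568.6, 8.0, 131.7]
orientation: [-2.682, -1.636, 0.0]
ft_force: [0.8, -0.3, -0.9]
width: 19.8
grasp_force: 30.0
```

```bash
python3 -m inch '[{"xyz":[-0.4,0.3,0],"rot":[0,0,0]},{"xyz":[-0.8,0.6,0],"rot":[0,0,0]},{"xyz":[-0.8,0.6,0],"rot":[0,0,0]}]'
```

```text
t: 16.12
ee_pos: [568.9, 7.0, 131.7]
orientation: [2.682, 1.636, 0.0]
ft_force: [-0.5, 0.0, -1.2]
width: 19.9
grasp_force: 30.0
```

```bash
python3 -m inch '[{"xyz":[-0.4,0.3,0],"rot":[0,0,0]},{"xyz":[-0.4,0.3,0],"rot":[0,0,0]}]'
```

```text
t: 16.28
ee_pos: [568.9, 6.5, 131.7]
orientation: [2.682, 1.636, 0.0]
ft_force: [-0.0, -0.8, -0.1]
width: 20.1
grasp_force: 30.0
```

```bash
python3 -m inch '[{"xyz":[-0.4,0.3,0],"rot":[0,0,0]},{"xyz":[-0.4,0.3,0],"rot":[0,0,0]}]'
```

```text
t: 16.45
ee_pos: [569.0, 6.1, 131.7]
orientation: [2.682, 1.636, 0.0]
ft_force: [0.6, -0.1, -1.2]
width: 19.8
grasp_force: 30.0
```

```bash
python3 -m inch '[{"xyz":[-0.4,0.3,0],"rot":[0,0,0]},{"xyz":[-0.4,0.3,0],"rot":[0,0,0]}]'
```

```text
t: 16.62
ee_pos: [569.1, 5.5, 131.7]
orientation: [2.682, 1.636, 0.0]
ft_force: [0.1, -0.7, -0.7]
width: 20.2
grasp_force: 30.0
```

```bash
python3 -m inch '[{"xyz":[-0.4,0.3,0],"rot":[0,0,0]},{"xyz":[-0.4,0.3,0],"rot":[0,0,0]}]'
```

```text
t: 16.78
ee_pos: [569.2, 5.1, 131.7]
orientation: [2.682, 1.636, -0.0]
ft_force: [-0.4, 0.6, -1.1]
width: 20.1
grasp_force: 30.0
```

```bash
python3 -m inch '[{"xyz":[-0.3,0.2,0],"rot":[0,0,0]},{"xyz":[-0.3,0.2,0],"rot":[0,0,0]}]'
```

```text
t: 16.95
ee_pos: [569.2, 4.7, 131.7]
orientation: [2.682, 1.636, 0.0]
ft_force: [-1.3, -0.2, -1.1]
width: 20.1
grasp_force: 30.0
```

```bash
python3 -m inch '[{"xyz":[-0.3,0.2,0],"rot":[0,0,0]},{"xyz":[-0.3,0.2,0],"rot":[0,0,0]}]'
```

```text
t: 17.12
ee_pos: [569.2, 4.4, 131.7]
orientation: [2.682, 1.636, 0.0]
ft_force: [-0.6, 0.1, -0.4]
width: 19.9
grasp_force: 30.0
```

```bash
python3 -m inch '[{"xyz":[-0.3,0.2,0],"rot":[0,0,0]},{"xyz":[-0.3,0.2,0],"rot":[0,0,0]}]'
```

```text
t: 17.28
ee_pos: [569.3, 4.0, 131.7]
orientation: [2.682, 1.636, 0.0]
ft_force: [0.8, 0.3, -0.8]
width: 19.8
grasp_force: 30.0
```

```bash
python3 -m inch '[{"xyz":[-0.3,0.2,0],"rot":[0,0,0]},{"xyz":[-0.3,0.2,0],"rot":[0,0,0]}]'
```

```text
t: 17.45
ee_pos: [569.3, 3.6, 131.7]
orientation: [2.682, 1.636, 0.0]
ft_force: [0.1, 0.4, -0.3]
width: 20.4
grasp_force: 30.0
```

```bash
python3 -m inch '[{"xyz":[-0.3,0.2,0],"rot":[0,0,0]},{"xyz":[-0.3,0.2,0],"rot":[0,0,0]}]'
```

```text
t: 17.62
ee_pos: [569.4, 3.3, 131.7]
orientation: [2.682, 1.636, -0.0]
ft_force: [-0.4, 0.3, -0.6]
width: 19.9
grasp_force: 30.0
```

```bash
python3 -m inch '[{"xyz":[-0.3,0.2,0],"rot":[0,0,0]},{"xyz":[-0.3,0.2,0],"rot":[0,0,0]}]'
```

```text
t: 17.78
ee_pos: [569.4, 2.9, 131.7]
orientation: [2.682, 1.636, 0.0]
ft_force: [-0.1, 0.1, -1.3]
width: 20.4
grasp_force: 30.0
```

```bash
python3 -m inch '[{"xyz":[-0.3,0.2,0],"rot":[0,0,0]},{"xyz":[-0.3,0.2,0],"rot":[0,0,0]}]'
```

```text
t: 17.95
ee_pos: [569.4, 2.6, 131.7]
orientation: [2.682, 1.636, 0.0]
ft_force: [-0.4, 0.4, -0.4]
width: 20.0
grasp_force: 30.0
```

```bash
python3 -m inch '[{"xyz":[-0.3,0.2,0],"rot":[0,0,0]},{"xyz":[-0.3,0.2,0],"rot":[0,0,0]}]'
```

```text
t: 18.12
ee_pos: [569.5, 2.2, 131.7]
orientation: [-2.682, -1.636, 0.0]
ft_force: [0.5, 0.3, -0.7]
width: 19.7
grasp_force: 30.0
```

```bash
python3 -m inch '[{"xyz":[-0.3,0.2,0],"rot":[0,0,0]},{"xyz":[-0.3,0.2,0],"rot":[0,0,0]}]'
```

```text
t: 18.28
ee_pos: [569.5, 2.0, 131.7]
orientation: [-2.682, -1.636, -0.0]
ft_force: [0.2, -0.1, -1.0]
width: 19.9
grasp_force: 30.0
```

```bash
python3 -m inch '[{"xyz":[-0.3,0.2,0],"rot":[0,0,0]},{"xyz":[-0.3,0.2,0],"rot":[0,0,0]}]'
```

```text
t: 18.45
ee_pos: [569.5, 1.9, 131.7]
orientation: [-2.681, -1.636, -0.0]
ft_force: [-0.3, 2.0, -0.7]
width: 19.9
grasp_force: 30.0
```

```bash
python3 -m inch '[{"xyz":[-0.3,0.2,0],"rot":[0,0,0]},{"xyz":[-0.3,0.2,0],"rot":[0,0,0]}]'
```

```text
t: 18.62
ee_pos: [569.5, 1.7, 131.7]
orientation: [-2.681, -1.636, -0.0]
ft_force: [0.1, 5.5, -1.4]
width: 20.3
grasp_force: 30.0
```

```bash
python3 -m inch '[{"xyz":[0,0,0],"rot":[0,0,0]},{"xyz":[0,0,0],"rot":[0,0,0]},{"xyz":[0,0,0],"rot":[0,0,0]},{"xyz":[0,0,0],"rot":[0,0,0]}]'>/dev/null;python3 -c "
from h import *
o=ctrl.get_obs();print(o['ee_pos'],o['ft_force'])"
python3 -m inch '[{"xyz":[0,0,0],"rot":[0,0,0]},{"xyz":[0,0,0],"rot":[0,0,0]},{"xyz":[0,0,0],"rot":[0,0,0]},{"xyz":[0,0,0],"rot":[0,0,0]}]'>/dev/null;python3 - <<'E'
from h import *
o=ctrl.get_obs();print(o['ee_pos'],o['orientation'],o['ft_force'])
T1=np.array([539.14,-23.14]);T2=np.array([551.19,-100.05]);T3=o['ee_pos'][:2];d=T1-T2
a=np.arctan2(d[1],d[0])-np.pi/2
u=np.array([np.cos(a),np.sin(a)]);v=np.array([-u[1],u[0]])
for k in(0,.4):
    f=T1@u+19-k;l=T3@v-21+k;b=f*u+l*v;print("bore TCP",b)
np.save("bore.npy",b)
Rm=R.from_rotvec([-2.682,-1.636,0]).as_matrix()
print("v",Rm.T@np.r_[v,0],"to bore",Rm.T@np.r_[b-T3,0],"from +10v",Rm.T@np.r_[b-T3-10*v,0])
E
```

```text
[569.48055669   1.67985934 131.68763312] [-1.02909385  4.13966814 -0.8105901 ]
[569.49933495   1.69302478 131.67899293] [-2.68116776e+00 -1.63597298e+00 -3.24230973e-04] [-0.86202988  5.44859309 -0.16921894]
bore TCP [558.09141775 -21.35051611]
bore TCP [557.63432336 -21.01725237]
v [ 8.07591113e-01 -5.89742821e-01 -2.29402149e-06] to bore [-2.56224628e+01 -1.56802701e-01  3.27936029e-05] from +10v [-3.36983740e+01  5.74062550e+00  5.57338178e-05]
```

```bash
python3 -m inch '[{"xyz":[1.2,-0.9,0],"rot":[0,0,0]},{"xyz":[6.5,-4.7,0],"rot":[0,0,0]},{"xyz":[6.5,-4.7,-10],"rot":[0,0,0]},{"xyz":[6.5,-4.7,-28],"rot":[0,0,0]},{"xyz":[6.5,-4.7,-42],"rot":[0,0,0]},{"xyz":[6.5,-4.7,-46],"rot":[0,0,0]},{"xyz":[0,-4,-46],"rot":[0,0,0]},{"xyz":[-12,-2,-46],"rot":[0,0,0]},{"xyz":[-22,-0.5,-46],"rot":[0,0,0]},{"xyz":[-25.6,0,-46],"rot":[0,0,0]},{"xyz":[-25.6,0,-46],"rot":[0,0,0]},{"xyz":[-25.6,0,-46],"rot":[0,0,0]}]'
python3 -m inch '[{"xyz":[0,0,0],"rot":[0,0,0]},{"xyz":[0,0,0],"rot":[0,0,0]},{"xyz":[0,0,0],"rot":[0,0,0]},{"xyz":[0,0,0],"rot":[0,0,0]}]'
python3 - <<'E'
from h import *
o=ctrl.get_obs();b=np.load("bore.npy");Rm=R.from_rotvec([-2.682,-1.636,0]).as_matrix()
print(o['ee_pos'],o['orientation'],o['ft_force'],Rm.T@np.r_[b-o['ee_pos'][:2],0])
im=ctrl.get_image("wrist")[:,:,::-1]
cv2.imwrite("pics/w3.png",cv2.resize(np.ascontiguousarray(im[150:300,180:380]),(800,600),interpolation=cv2.INTER_CUBIC))
E
```

```text
t: 20.28
ee_pos: [557.5, -22.2, 177.2]
orientation: [-2.682, -1.634, 0.001]
ft_force: [-0.7, 0.1, -1.3]
width: 19.8
grasp_force: 30.0
t: 20.62
ee_pos: [557.9, -21.3, 177.6]
orientation: [-2.681, -1.637, 0.0]
ft_force: [0.5, -0.3, -1.6]
width: 19.6
grasp_force: 30.0
[557.93412873 -21.31321751 177.6096906 ] [-2.68131278e+00 -1.63699732e+00  7.96100182e-05] [ 0.52047463 -0.29604011 -1.55809056] [ 1.25955599e-01 -4.02012202e-01 -1.01488539e-06]
```

View pics/w3.png

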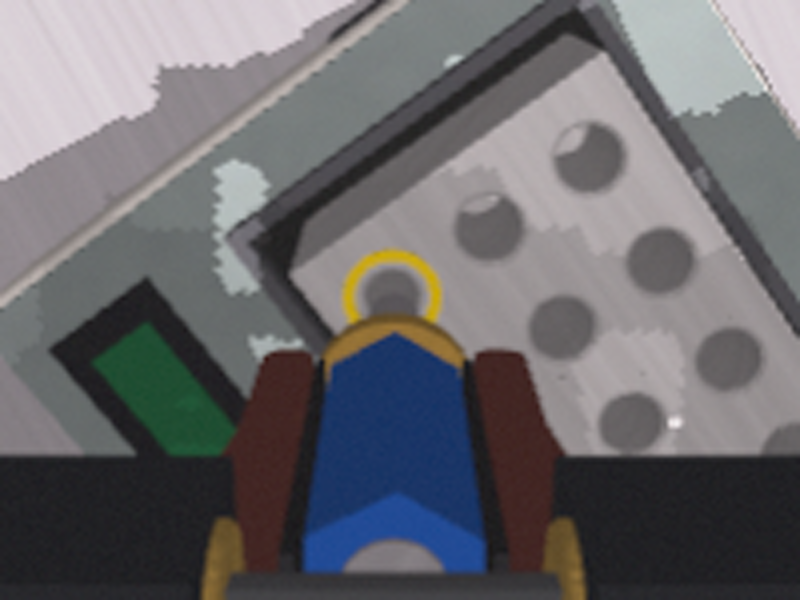

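The stylus sits at (392,300) inside the yellow ring, centred at (393,295). I'll descend gently.

```bash
python3 -m inch '[{"xyz":[0.1,-0.2,2],"rot":[0,0,0]},{"xyz":[0.1,-0.2,4],"rot":[0,0,0]},{"xyz":[0.1,-0.2,6],"rot":[0,0,0]},{"xyz":[0.1,-0.2,8],"rot":[0,0,0]},{"xyz":[0.1,-0.2,9],"rot":[0,0,0]},{"xyz":[0.1,-0.2,9.5],"rot":[0,0,0]},{"xyz":[0.1,-0.2,10],"rot":[0,0,0]},{"xyz":[0.1,-0.2,10.5],"rot":[0,0,0]},{"xyz":[0.1,-0.2,11],"rot":[0,0,0]},{"xyz":[0.1,-0.2,11.5],"rot":[0,0,0]},{"xyz":[0.1,-0.2,11.5],"rot":[0,0,0]}]'
```

```text
t: 21.58
ee_pos: [557.7, -21.4, 166.1]
orientation: [-2.682, -1.636, 0.0]
ft_force: [-0.3, -0.6, -1.2]
width: 20.1
grasp_force: 30.0
```

```bash
python3 -m inch '[{"xyz":[0,0,0.5],"rot":[0,0,0]},{"xyz":[0,0,1],"rot":[0,0,0]},{"xyz":[0,0,1],"rot":[0,0,0]}]'
```

```text
t: 21.83
ee_pos: [557.7, -21.4, 165.1]
orientation: [-2.682, -1.636, 0.0]
ft_force: [-0.3, 0.6, -1.5]
width: 20.0
grasp_force: 30.0
```

```bash
python3 -m inch '[{"xyz":[0,0,0.5],"rot":[0,0,0]},{"xyz":[0,0,1],"rot":[0,0,0]},{"xyz":[0,0,1],"rot":[0,0,0]}]'
```

```text
t: 22.08
ee_pos: [557.7, -21.4, 164.1]
orientation: [-2.682, -1.636, 0.0]
ft_force: [0.2, -0.2, -2.9]
width: 20.0
grasp_force: 30.0
```

```bash
python3 -m inch '[{"xyz":[0,0,1],"rot":[0,0,0]},{"xyz":[0,0,2],"rot":[0,0,0]},{"xyz":[0,0,3],"rot":[0,0,0]},{"xyz":[0,0,4],"rot":[0,0,0]},{"xyz":[0,0,4],"rot":[0,0,0]}]'
```

```text
t: 22.5
ee_pos: [557.6, -21.4, 159.9]
orientation: [-2.682, -1.636, 0.0]
ft_force: [-0.6, 1.0, -1.5]
width: 20.1
grasp_force: 30.0
```

```bash
python3 -m inch '[{"xyz":[0,0,1],"rot":[0,0,0]},{"xyz":[0,0,2],"rot":[0,0,0]},{"xyz":[0,0,3],"rot":[0,0,0]},{"xyz":[0,0,4],"rot":[0,0,0]},{"xyz":[0,0,5],"rot":[0,0,0]},{"xyz":[0,0,6],"rot":[0,0,0]},{"xyz":[0,0,6],"rot":[0,0,0]}]'
```

```text
t: 23.08
ee_pos: [557.6, -21.4, 153.9]
orientation: [-2.682, -1.636, 0.0]
ft_force: [-0.9, 1.3, -1.7]
width: 20.0
grasp_force: 30.0
```

```bash
python3 -m inch '[{"xyz":[0.1,-0.2,1],"rot":[0,0,0]},{"xyz":[0.1,-0.2,2],"rot":[0,0,0]},{"xyz":[0.1,-0.2,4],"rot":[0,0,0]},{"xyz":[0.1,-0.2,6],"rot":[0,0,0]},{"xyz":[0.1,-0.2,8],"rot":[0,0,0]},{"xyz":[0.1,-0.2,10],"rot":[0,0,0]},{"xyz":[0.1,-0.2,11],"rot":[0,0,0]},{"xyz":[0.1,-0.2,11],"rot":[0,0,0]}]'
```

```text
t: 23.75
ee_pos: [557.4, -21.2, 142.8]
orientation: [-2.681, -1.636, 0.001]
ft_force: [0.1, 0.5, -0.9]
width: 20.1
grasp_force: 30.0
```

```bash
python3 -m inch '[{"xyz":[0,0,1],"rot":[0,0,0]},{"xyz":[0,0,2],"rot":[0,0,0]},{"xyz":[0,0,4],"rot":[0,0,0]},{"xyz":[0,0,6],"rot":[0,0,0]},{"xyz":[0,0,8],"rot":[0,0,0]},{"xyz":[0,0,10],"rot":[0,0,0]},{"xyz":[0,0,11],"rot":[0,0,0]},{"xyz":[0,0,12],"rot":[0,0,0]},{"xyz":[0,0,12],"rot":[0,0,0]}]'
```

```text
t: 24.5
ee_pos: [557.5, -21.2, 130.9]
orientation: [-2.682, -1.636, 0.0]
ft_force: [0.7, -0.2, -0.5]
width: 19.9
grasp_force: 30.0
```

```bash
python3 -m inch '[{"xyz":[0,0,0.7],"rot":[0,0,0]},{"xyz":[0,0,1.4],"rot":[0,0,0]},{"xyz":[0,0,2],"rot":[0,0,0]},{"xyz":[0,0,2.6],"rot":[0,0,0]},{"xyz":[0,0,3],"rot":[0,0,0]},{"xyz":[0,0,3],"rot":[0,0,0]}]'
```

```text
t: 25.0
ee_pos: [557.6, -21.2, 128.1]
orientation: [-2.682, -1.636, 0.0]
ft_force: [-0.4, -0.6, -1.5]
width: 19.9
grasp_force: 30.0
```

```bash
python3 -m inch '[{"xyz":[0,0,0.4],"rot":[0,0,0]},{"xyz":[0,0,0.4],"rot":[0,0,0]}]'
```

```text
t: 25.17
ee_pos: [557.6, -21.2, 127.7]
orientation: [-2.682, -1.636, 0.0]
ft_force: [0.1, -0.7, -0.9]
width: 19.9
grasp_force: 30.0
```

```bash
python3 -m inch '[{"xyz":[0,0,0.4],"rot":[0,0,0]},{"xyz":[0,0,0.4],"rot":[0,0,0]}]'
```

```text
t: 25.33
ee_pos: [557.6, -21.2, 127.3]
orientation: [-2.682, -1.636, 0.0]
ft_force: [-0.1, -0.2, -0.9]
width: 19.7
grasp_force: 30.0
```

```bash
python3 -m inch '[{"xyz":[0,0,0.3],"rot":[0,0,0]},{"xyz":[0,0,0.3],"rot":[0,0,0]}]'
```

```text
t: 25.5
ee_pos: [557.6, -21.2, 127.0]
orientation: [-2.682, -1.636, 0.0]
ft_force: [0.1, 0.1, -1.4]
width: 20.1
grasp_force: 30.0
```

```bash
python3 -m inch '[{"xyz":[0,0,0.2],"rot":[0,0,0]},{"xyz":[0,0,0.2],"rot":[0,0,0]}]'
```

```text
t: 25.67
ee_pos: [557.6, -21.2, 126.9]
orientation: [-2.682, -1.636, -0.0]
ft_force: [0.6, 0.8, -0.5]
width: 19.7
grasp_force: 30.0
```

```bash
python3 -m inch '[{"xyz":[0,0,0.2],"rot":[0,0,0]},{"xyz":[0,0,0.2],"rot":[0,0,0]}]'
```

```text
t: 25.83
ee_pos: [557.6, -21.2, 126.7]
orientation: [-2.682, -1.636, 0.0]
ft_force: [0.3, -0.3, -0.9]
width: 20.0
grasp_force: 30.0
```

```bash
python3 -m inch '[{"xyz":[0,0,0.2],"rot":[0,0,0]},{"xyz":[0,0,0.2],"rot":[0,0,0]}]'
```

```text
t: 26.0
ee_pos: [557.7, -21.2, 126.6]
orientation: [2.682, 1.637, 0.0]
ft_force: [-0.5, -0.0, 1.3]
width: 20.1
grasp_force: 30.0
```

```bash
python3 -m inch '[{"xyz":[0,0,0.2],"rot":[0,0,0]},{"xyz":[0,0,0.2],"rot":[0,0,0]}]'
```

```text
t: 26.17
ee_pos: [557.6, -21.2, 126.5]
orientation: [-2.682, -1.636, -0.0]
ft_force: [-1.8, -0.0, 3.5]
width: 20.1
grasp_force: 30.0
```

The collar is seated at about 4 N, so I'll release and retract.

```bash
python3 -m inch '[{"xyz":[0,0,0],"rot":[0,0,0]},{"xyz":[0,0,0],"rot":[0,0,0]},{"xyz":[0,0,0],"rot":[0,0,0]},{"xyz":[0,0,0],"rot":[0,0,0]},{"xyz":[0,0,0],"rot":[0,0,0]},{"xyz":[0,0,0],"rot":[0,0,0]},{"xyz":[0,0,0],"rot":[0,0,0]},{"xyz":[0,0,0],"rot":[0,0,0]}]' 0
python3 -m inch '[{"xyz":[0,0,-5],"rot":[0,0,0]},{"xyz":[0,0,-15],"rot":[0,0,0]},{"xyz":[0,0,-30],"rot":[0,0,0]},{"xyz":[0,0,-50],"rot":[0,0,0]},{"xyz":[0,0,-75],"rot":[0,0,0]},{"xyz":[0,0,-95],"rot":[0,0,0]},{"xyz":[0,0,-110],"rot":[0,0,0]},{"xyz":[0,0,-110],"rot":[0,0,0]},{"xyz":[0,0,-110],"rot":[0,0,0]},{"xyz":[0,0,-110],"rot":[0,0,0]}]'
python3 - <<'E'
from h import *
a=ctrl.get_image("scene")[150:350,80:340,::-1]
w=ctrl.get_image("wrist")[:,:,::-1]
o=np.zeros((600,800,3),np.uint8)
o[:308,:400]=cv2.resize(np.ascontiguousarray(a),(400,308),interpolation=cv2.INTER_CUBIC)
o[:300,400:]=cv2.resize(w,(400,300))
c=ctrl.get_image("scene")[165:245,210:315,::-1]
o[308:,:383]=cv2.resize(np.ascontiguousarray(c),(383,292),interpolation=cv2.INTER_CUBIC)
t=ctrl.get_image("top")[195:295,240:375,::-1]
o[305:,400:]=cv2.resize(np.ascontiguousarray(t),(400,295),interpolation=cv2.INTER_CUBIC)
cv2.imwrite("pics/fin.png",o)
E
```

```text
t: 26.83
ee_pos: [557.6, -21.2, 126.2]
orientation: [-2.682, -1.636, 0.0]
ft_force: [-0.3, -0.1, -0.3]
width: 70.2
grasp_force: 0.0
t: 27.67
ee_pos: [557.1, -21.2, 235.8]
orientation: [-2.681, -1.636, 0.001]
ft_force: [0.5, 0.3, -0.3]
width: 87.8
grasp_force: 0.0
```

View pics/fin.png

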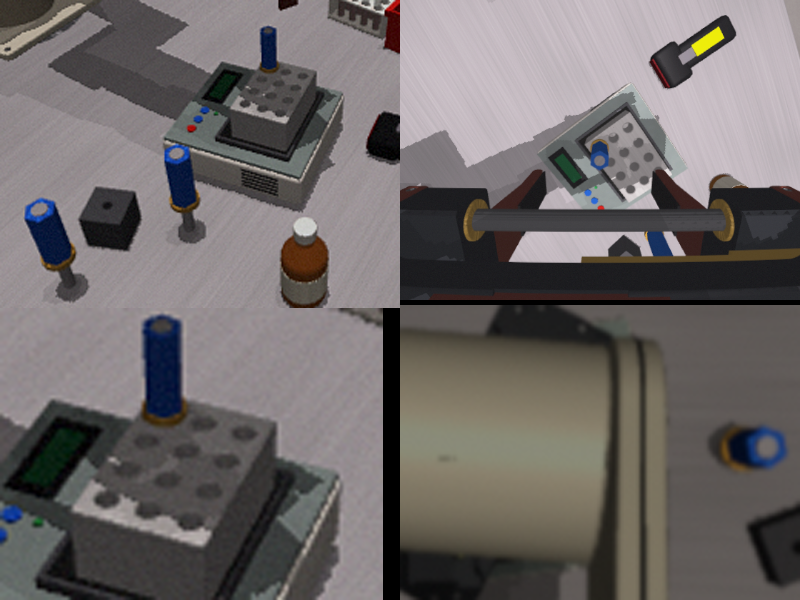

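The pin stands upright with its collar flush in the corner bore (lower-left view, (163,410)). The stand and both look-alikes have not moved, and the gripper is clear.

```bash
python3 -c "
from workcell import ctrl
print(ctrl.close_job())"
```

```text
the job is handed in; nothing more can be done
None
```

I made the three touches in order, each held at about 5 N. The pin now stands upright in the yellow-ringed bore with its collar flush on the block, and the job was handed in at about 28 s; no verdict was returned.

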